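# Clamp a small box in the drilling jig

## Robot

A 6-joint arm with a two-finger parallel gripper is mounted at the origin on the work surface. World frame = base frame: x ahead of the robot, y to its left, z up, the work surface at z = 0. Lengths are in m, angles in rad, forces in N, time in s.
With the tool pointing down it reaches from about 0.375 to 0.975 m from the base axis. Payload 3.8 kg.
Tool frame: the origin (TCP) lies on the centre line of the jaws, within the pads' length; the fingertips stand robot.tips_ahead ahead of it and the grasp point (between the pads) lies 3 mm ahead of it (robot.tips_ahead is the distance from the TCP to the fingertips, in m); z points along the fingers, y is the direction in which the jaws open and shut (so a half turn about z gives the same grasp; the last joint's range is limited). The gripper opens to 85 mm and grips with 20 to 120 N. Pads are 22 mm wide; open, the fingers measure 114 mm over their backs; the gripper's body (76 mm by 85 mm) begins 54 mm behind the grasp point. The pads swing forward as they close: fully open they stand 13 mm farther back than shut.
Start: joints at [1.181, 0.264, 1.604, -0, 1.274, -0.037], TCP at [0.233, 0.633, 0.253] pointing down, gripper open.
Joint ranges: [-2.63, 2.63], [-0.94, 2.18], [0.31, 2.57], [-1.31, 4.45], [0, 2.66], [-2.55, 2.55]. Speed limits (rad/s): [2.57, 2.57, 3.14, 3.14, 3.14, 3.14].

## Interface

Orientations are given as a unit quaternion [x, y, z, w].
In Python, from bench import robot gives the robot as it stands. The module is installed in compiled form; this text tells all that it offers.
- The arm moves only by the tool jog_arm, never from a script. Its argument "deltas" is text: rows parted by semicolons, each of 7 numbers parted by spaces: the shift along the tool's x, y, z scaled (see below), then the turn, a rotation vector about the tool's x, y, z scaled (see below), then the opening, from -1 (shut) to 1 (fully open), so that 0 is half open. In form: x y z rx ry rz gripper; .... A call has 1 to 10 rows; each row is the pose to reach, as a shift and turn from the pose commanded when the call began, along the tool's axes at that moment; what a row does not reach only later rows make up. The controller multiplies each number of a shift by 10 cm and each number of a turn by 90 degrees. A row lasts 1/10 s, in which the tool goes at most 50 mm and 8.59 degrees, less where a joint would pass 70% of its speed; a pose out of reach is approached as far as the arm can. A call with a number of a shift or a turn outside -1 to 1 is refused whole. A call with a gripper value outside its range is refused whole. The fingers move at their own pace and stop on an object; "grip_force" is the grip in N (left out, the last holds). Time passes only in rows, so rows that repeat a pose let the fingers close. It gives the time, the measured TCP pose, the force and the opening at its end, in the units of the state.
- robot.read_state(): the state, without advancing time (a new reading comes with each control period).
- robot.snapshot(name): name is "scene" or "top" or "wrist"; returns (picture, depth): 384x512x3 uint8, red, green, blue; 384x512 float32, m along the optical axis (not along the pixel's ray), 0 where there is no reading.
- robot.get_calibration(name): a dict with "mtx" (3x3 intrinsics, pixels), "eye" and "attitude" of the camera in the world. Camera axes: x right, y down, z forward; pixel columns grow to the right and rows downward; lengths in m; the calibration is good to about 2 mm. A picture is of the moment at which its call begins: read the wrist's pose just before it. get_calibration takes no time and is no camera call; for the wrist camera it gives the pose at the moment of the call.
- robot.hand_in(): hands the job in, once; it reports no verdict.
Trained networks look in the newest picture that a camera, given by its name, has taken for a name from the list of things; names that differ only in an ending like _2 or _b are one class to them, and where a whole thing is asked for, a point or a joint stands for the part that bears it (a point fixed in the world has none). Each returns a list of dicts, best first, with "p" (0 to 1); they miss things now and then, are a little off and sometimes report something else, mostly with a low value. They report only what shows in the picture. A call takes as long as a camera call. They do not tell look-alikes from the thing itself.
- robot.cut_out(label, camera): "pixels" (384x512 bool, what is visible of it) and "rect" ([left, top, right, bottom] in pixels, round what is visible of it).
The state is a dict: "t": time; "joint_pos": joint angles; "dq": joint speeds; "tau": joint torques, N m; "tcp_pos": TCP position; "tool_rot": TCP orientation; "contact_force": force on the tool from outside, world axes, zero at the start; "moment": the same for the moment, N m; "finger_gap": finger opening in m.
Only numpy, scipy, OpenCV 4.12 (cv2) and the standard library are available. Lean on these libraries where they do the work, as an engineer would, in place of code of your own. Each camera call takes 0.05 s, during which the arm holds its last target. There are 200 camera calls.

## Task

Get the small wooden box ready for drilling: with a fingertip, push it along the jig until its end is up against the end stop, then push the arm of the cam lever round until the cam presses the box tight against the fence, and let go so that it stays clamped. Only push: do not lift or tip the box, and leave the loose things around the jig where they are.

Things in the scene. Friction and masses are not known exactly. Their poses are not given: they have to be found in the camera images.
- jig: Drilling jig on a grey melamine board, fixed to the bench. Origin: on the bench surface near its middle; x points from the fence to the cam lever (roughly away from the robot), y along the fence, z up. Board: x -105 to 85, y -135 to 135 mm, 18 mm thick. Fence face at x = -75 mm, end-stop face at y = -100 mm: a box home against both has its origin at x = -35, y = -30 mm.
- end_stop (a point): Middle of the working face of the end stop, 38 mm above the bench, at jig x = -30, y = -100 mm. The stop is a fixed wooden block across the jig's -y end, its face looking along +y: 95 mm long in x, 22 mm thick, 40 mm high above the board.
- fence: Wooden rail fixed along the jig's robot-side edge: 22 mm thick (x), 250 mm long (y), 45 mm high above the board. Origin: centre of its underside, on the board; axes parallel to the jig's. Its working face, 11 mm from the origin, looks along +x to the box.
- box: Loose pale wooden box, about 0.45 kg, a large and a small round hole in its top: 80 (x) by 140 (y) by 60 mm high. Origin: centre of its underside, on the board 18 mm above the bench; axes nearly parallel to the jig's. Starts 3 to 8 mm off the fence, its -y end 25 to 60 mm short of the end stop; pushed on its +y end it slides along -y. Both gaps must be closed.
- lever_pivot (a point): On the lever's upright pivot axis, 52 mm above the bench (mid-height of the arm), at jig x = 36.5, y = -40 mm. On this axis a round eccentric cam, 56 mm in diameter, centre 12 mm off the axis, 20 to 62 mm above the bench, turns with the arm and faces the box.
- lever_end (a point): Tip of the lever's arm, on its centre line at mid-height, 130 mm from the pivot axis, 52 mm above the bench. The arm is a dark wooden bar, 18 mm wide, 20 mm high (42 to 62 mm above the bench), straight from the pivot to this tip.
- cam_lever (a joint): Lever angle (rad), counter-clockwise from above; the arm points (value - 0.436) counter-clockwise of the jig's +x. Starts open, 0 to 0.7. Pushed counter-clockwise, the cam meets the box, slides it to the fence and jams at about 1.8 to 2.0, arm nearly along the jig's +y: clamped. End of travel 2.4. Stiff pivot (3 N at 100 mm), stays where left; 8 to 12 N at 100 mm clamps well.
- disc: Bystander: loose plywood disc, 84 mm diameter, 18 mm thick, lying flat on the bench. Origin: centre of its underside.
- offcut: Bystander: loose wooden offcut 75 x 35 x 20 mm lying on the bench. Origin: centre of its underside.
- glue: Bystander: white glue bottle standing upright on the bench, 48 mm diameter, 110 mm high. Origin: centre of its underside.
- screwdriver: Bystander: screwdriver with black handle, 170 mm long, lying on the bench along its own x. Origin: middle of its length, at bench height.
Not all that is in view belongs to the job. Leave any blue or orange look-alike of the box alone.

How it is judged:
By the outcome, as a careful person would: the job done as asked, in the order asked, and still so for the second after the job is handed in, with the robot touching nothing.
It also fails if it takes over 51 s, if anything falls off the work surface, if the arm or the gripper's body presses on something with over 40 N, if the wrist force passes 120 N, or if a joint passes its speed limit or range.

## Working session

There is one attempt and no reset: what is moved stays moved. The work goes in short steps, Python scripts to look and compute and a tool call to move; the robot and the scene stay as the last step left them, time stands still between calls to the robot, and variables do not carry over. Pictures are saved under pics/ and viewed, about 8 in all and at most 12, crops included, and the job is handed in when it is done.

Besides the shell and the picture viewer there is one more tool, called in YAML: its name, and indented under it one key for each argument. jog_arm: Moves the arm, as the interface text tells. Shifts and turns lie within -1 to 1; 1 stands for 10 cm of shift or 90 degrees of turn. Its arguments: {"type":"object","properties":{"deltas":{"type":"string"},"grip_force":{"type":"number"}},"required":["deltas"]}

```bash
mkdir -p pics
cat > h.py <<'E'
import numpy as np,cv2
from scipy.spatial.transform import Rotation as R
from bench import robot
def cal(n):
    c=robot.get_calibration(n);a=np.array(c["attitude"],float)
    M=a if a.shape==(3,3) else R.from_quat(a).as_matrix()
    return np.array(c["mtx"]),np.array(c["eye"]),M
def cloud(n,d):
    K,e,M=cal(n);v,u=np.mgrid[:384,:512]
    p=np.stack([(u-K[0,2])/K[0,0]*d,(v-K[1,2])/K[1,1]*d,d],-1)
    return p@M.T+e
def save(n,im): cv2.imwrite("pics/"+n+".png",im[...,::-1])
E
python3 - <<'E'
from h import *
for n in("top","scene"):
    im,d=robot.snapshot(n);save(n+"1",im);np.save(n+"1.npy",d);print(n,robot.get_calibration(n))
    P=cloud(n,d)
    for l in("jig","fence","box","lever_end","end_stop"):
        for r in robot.cut_out(l,n)[:3]:
            q=P[r["pixels"]&(d>0)];print(l,round(r["p"],2),r["rect"],np.median(q,0).round(3) if len(q) else 0)
s=robot.read_state();print(s,robot.tips_ahead)
a=[cv2.imread(f"pics/{n}1.png") for n in("top","scene")]
E
```

```text
top {'mtx': array([[418.25546606,   0.        , 257.90259965],
       [  0.        , 418.25546606, 198.52458262],
       [  0.        ,   0.        ,   1.        ]]), 'eye': array([0.45851304, 0.05090849, 1.00328837]), 'attitude': array([ 0.71462415, -0.6981889 ,  0.03415515, -0.02603856])}
jig 0.59 [202.0, 122.2, 324.1, 241.3] [0.566 0.029 0.02 ]
jig 0.56 [174.1, 117.5, 199.1, 145.3] [0.687 0.21  0.074]
fence 0.74 [201.6, 226.9, 317.1, 239.4] [0.467 0.037 0.063]
box 0.95 [278.6, 256.2, 348.2, 330.7] [ 0.331 -0.087  0.059]
box 0.84 [232.0, 188.7, 296.9, 228.7] [0.524 0.027 0.078]
box 0.77 [179.1, 272.4, 251.0, 324.4] [0.317 0.132 0.06 ]
lever_end 0.88 [268.8, 124.1, 302.8, 185.1] [ 0.612 -0.022  0.062]
end_stop 0.6 [200.3, 127.2, 322.4, 241.7] [0.566 0.028 0.02 ]
scene {'mtx': array([[498.59196839,   0.        , 251.71982018],
       [  0.        , 498.59196839, 197.1532955 ],
       [  0.        ,   0.        ,   1.        ]]), 'eye': array([1.02093866, 0.58094329, 1.210613  ]), 'attitude': array([ 0.3388313 ,  0.89699657, -0.26359467, -0.10539615])}
jig 0.8 [178.2, 159.9, 299.0, 26
[... 546 characters left out ...]
299.8, 268.7] [0.58  0.061 0.019]
{'t': 0.6, 'joint_pos': array([ 1.18107950e+00,  2.63859499e-01,  1.60395763e+00,  2.28713553e-05,
        1.27371272e+00, -3.68853155e-02]), 'dq': array([0.00039986, 0.0005541 , 0.00071864, 0.00188732, 0.00104436,
       0.0002498 ]), 'tau': array([ 7.91645925e-04, -5.14646244e+01, -3.67453980e+01, -1.63802633e-04,
        1.26270064e-03, -1.09221645e-05]), 'tcp_pos': array([0.23324075, 0.63343494, 0.25332996]), 'tool_rot': array([ 1.75505389e-01,  9.84478470e-01,  3.30021320e-05, -4.04026493e-06]), 'contact_force': array([-0.64840894,  1.09475003,  0.38000638]), 'moment': array([0.01812069, 0.02837941, 0.0074944 ]), 'finger_gap': 0.08532306190901072} 0.022
```

Run:
```python
import cv2
a=cv2.imread("pics/top1.png")[90:345,150:380]
cv2.imwrite("pics/top1c.png",cv2.resize(a,None,fx=2.3,fy=2.3,interpolation=2))
```

```text
(no output)
```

View pics/top1c.png

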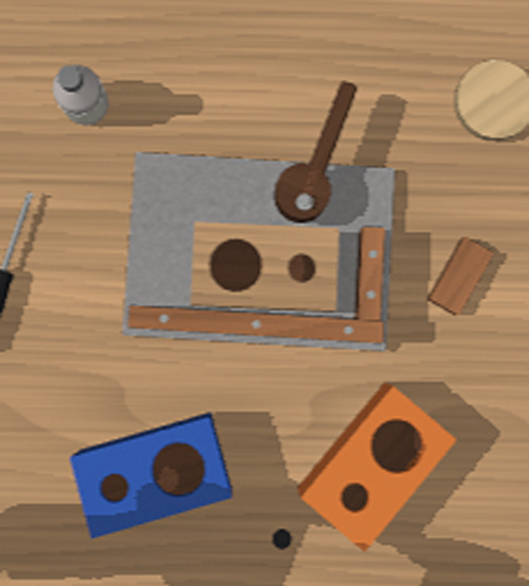

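View pics/scene1.png

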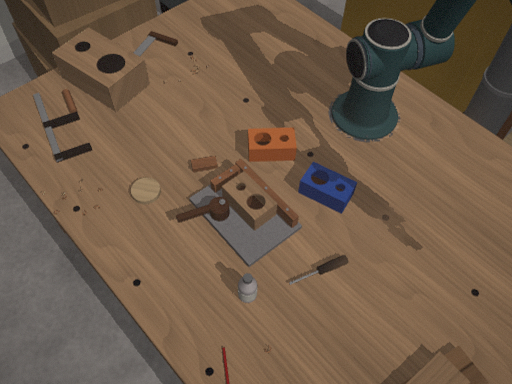

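The pictures show the jig with its pale box in the middle of the crop: the end stop is at the right (crop 370,270), the fence is at the bottom, and the lever points up and slightly right with its tip at crop (348,88). The glue bottle is upper left, and the blue and orange look-alikes are in front of the fence. Next I fit the poses.

```bash
cat > fit.py <<'E'
from h import *
def rect(q):
    (c,wh,a)=cv2.minAreaRect(q[:,:2].astype(np.float32)*1000); b=cv2.boxPoints((c,wh,a))
    e=[b[1]-b[0],b[2]-b[1]];l=max(e,key=np.linalg.norm);th=np.arctan2(l[1],l[0])
    th=(th+np.pi)%np.pi
    return np.array(c)/1000,sorted(wh),th-np.pi/2   # th = yaw of y axis
def med(P,m):
    m=cv2.morphologyEx(m.astype(np.uint8),cv2.MORPH_OPEN,np.ones((3,3)))
    n,L,S,_=cv2.connectedComponentsWithStats(m);return P[L==1+np.argmax(S[1:,4])]
def tf(j,p):
    c,s=np.cos(j[2]),np.sin(j[2]);return np.array(j[:2])+np.array(p)@np.array([[c,s],[-s,c]])
def inv(j,p):
    c,s=np.cos(j[2]),np.sin(j[2]);return (np.array(p)-np.array(j[:2]))@np.array([[c,-s],[s,c]])
E
python3 - <<'E'
from fit import *
d=np.load("top1.npy");P=cloud("top",d);z=P[...,2]
w=(d>0)&(P[...,0]>.43)&(P[...,0]<.68)&(P[...,1]>-.13)&(P[...,1]<.2)
q=med(P,w&(z>.012)&(z<.026));print("board z",np.median(q[:,2]));c,wh,th=rect(q);print("board",c,wh,th)
j=[*tf([*c,th],[.010,0]),th];print("jig",j)
f=P[w&(z>.055)&(z<.07)&(P[...,0]<.49)];cf=rect(f);print("fence",cf,inv(j,cf[0]))
b=med(P,w&(z>.073)&(z<.09));cb=rect(b);print("box",cb,inv(j,cb[0]),np.median(b[:,2]),"relyaw",cb[2]-th)
pv=tf(j,[.0365,-.04]);print("pivot",pv)
w2=(d>0)&(P[...,0]>.6)&(P[...,0]<.75)&(P[...,1]>-.1)&(P[...,1]<.1)&(z>.05)&(z<.07)
a=P[w2];r=np.linalg.norm(a[:,:2]-pv,axis=1);t=a[r>.06];m=t[:,:2].mean(0);v=m-pv
print("arm ang in jig",np.arctan2(v[1],v[0])-th,"maxr",r.max())
print("tip",pv+.13*v/np.linalg.norm(v),rect(t))
g=P[(d>0)&(P[...,0]>.6)&(P[...,0]<.8)&(P[...,1]>.15)&(P[...,1]<.28)&(z>.03)];print("glue",g[:,:2].min(0),g[:,:2].max(0),"jig",inv(j,np.median(g[:,:2],0)))
E
```

```text
board z 0.018346340176045528
board [0.56061853 0.08436266] [158.90916442871094, 161.68629455566406] -0.039352536
jig [np.float64(0.5706107882261277), np.float64(0.08396923182904721), np.float32(-0.039352536)]
fence (array([0.46825223, 0.03346151]), [36.06330871582031, 249.47088623046875], np.float32(0.02369082)) [-0.10029222 -0.05449565]
box (array([0.52314789, 0.02654319]), [80.30308532714844, 140.0463409423828], np.float32(-0.020833135)) [-0.04516688 -0.05924888] 0.07829653612683507 relyaw 0.018519402
pivot [0.60550883 0.0425642 ]
arm ang in jig -0.9750962851003484 maxr 0.14371941926594287
tip [ 0.67416028 -0.06783045] (array([ 0.65566785, -0.03573241]), [28.241884231567383, 114.16446685791016], np.float32(1.3394367))
glue [0.67101855 0.19197728] [0.7177551  0.23802082] jig [0.11171846 0.1307329 ]
```

```bash
cat > m.py <<'E'
from fit import *
d=np.load("top1.npy");P=cloud("top",d);z=P[...,2]
w=(d>0)&(P[...,0]>.43)&(P[...,0]<.72)&(P[...,1]>-.14)&(P[...,1]<.2)
q=P[w&(z>.012)&(z<.026)];q=q[q[:,0]<.675]
c,wh,th=rect(q);print("board",c,wh,th)
f=P[w&(z>.058)&(z<.07)&(P[...,0]<.478)];k=np.polyfit(f[:,1],f[:,0],1);print("fence yaw",-np.arctan(k[0]),f.min(0),f.max(0))
j=[*tf([*c,th],[.010,0]),th];print("jig",j)
b=med(P,w&(z>.073)&(z<.09));cb=rect(b);print("box",cb,inv(j,cb[0]),"relyaw",cb[2]-th)
pv=tf(j,[.0365,-.04]);print("pivot",pv,"end stop",tf(j,[-.03,-.1]))
a=P[w&(P[...,0]>.56)&(z>.05)&(z<.07)];a=a[np.linalg.norm(a[:,:2]-pv,axis=1)<.15]
a=a[inv(j,a[:,:2])[:,0]>.0];r=np.linalg.norm(a[:,:2]-pv,axis=1)
t=a[r>.06];v=t[:,:2].mean(0)-pv
print("arm ang in jig",np.arctan2(v[1],v[0])-th,"maxr",r.max(),rect(t))
print("tip",pv+.13*v/np.linalg.norm(v))
E
python3 m.py
```

```text
board [0.54302014 0.0307433 ] [190.01426696777344, 270.23590087890625] -0.038685918
fence yaw -0.024395163572010152 [ 0.45247655 -0.091454    0.05808589] [0.47799355 0.15827056 0.06961631]
jig [np.float64(0.5530126594305039), np.float64(0.0303565386980772), np.float32(-0.038685918)]
box (array([0.52314789, 0.02654319]), [80.30308532714844, 140.0463409423828], np.float32(-0.020833135)) [-0.02969494 -0.00496555] relyaw 0.017852783
pivot [ 0.5879383  -0.01102522] end stop [ 0.51916748 -0.06840835]
arm ang in jig -0.3844510693753537 maxr 0.1297529929820266 (array([ 0.63256952, -0.05225641]), [46.53770446777344, 154.45985412597656], np.float32(-1.3575991))
tip [ 0.70647299 -0.06440618]
```

```bash
sed -i 's/>\.0\]; *r=/>.0];r=/; s/a=a\[inv(j,a\[:,:2\])\[:,0\]>.0\]/a=a[inv(j,a[:,:2])[:,0]>.03]/' m.py
cat > go.py <<'E'
from fit import *
J=[.5530,.0304,-.0387]
def rows(T):  # (jig x mm, jig y mm, tip z mm, yaw deg of tool y, jig frame)
    s=robot.read_state();R0=R.from_quat(s["tool_rot"]);p=np.array(s["tcp_pos"])
    for x,y,z,a in T:
        xy=tf(J,[x/1e3,y/1e3]);t=np.array([*xy,z/1e3+robot.tips_ahead]);a=np.radians(a)+J[2]
        yv=np.array([np.cos(a),np.sin(a),0]);zv=np.array([0,0,-1.]);M=np.stack([np.cross(yv,zv),yv,zv],1)
        rv=(R0.inv()*R.from_matrix(M)).as_rotvec()
        print((R0.inv().apply(t-p)*10).round(3),np.degrees(rv/90).round(3),"world",t.round(3))
def where():
    s=robot.read_state();p=s["tcp_pos"];print(s["t"],"jig",(inv(J,p[:2])*1e3).round(1),"tip z",round((p[2]-robot.tips_ahead)*1e3,1),"F jig",R.from_euler("z",-J[2]).apply(s["contact_force"]).round(1),s["finger_gap"])
E
python3 m.py|tail -2
python3 - <<'E'
from go import *
rows([(-30,120,150,90),(-30,120,40,90)])
E
```

```text
arm ang in jig -0.31047949920613965 maxr 0.1297529929820266 (array([ 0.67726123, -0.04355172]), [17.948226928710938, 69.35799407958984], np.float32(1.2248226))
tip [ 0.71009391 -0.0555    ]
[-4.428 -3.505  0.813] [ 0.  -0.  -0.2] world [0.528 0.151 0.172]
[-4.428 -3.505  1.913] [ 0.  -0.  -0.2] world [0.528 0.151 0.062]
```

jog_arm:
  deltas: "-0.5 -0.4 0.1 0 0 -0.1 -1; -1 -0.8 0.2 0 0 -0.2 -1; -1 -0.8 0.2 0 0 -0.2 -1; -1 -0.8 0.2 0 0 -0.2 -1"

```text
t: 1.0
tcp_pos: [0.3008, 0.5203, 0.2323]
tool_rot: [0.021, 1.0, -0.001, -0.0]
contact_force: [-0.3, 0.2, 0.2]
finger_gap: 0.0282
```

Run:
```python
from go import *
rows([(-30,120,150,90)]);where()
```

```text
[-2.421 -3.588  0.613] [-0.002 -0.    -0.002] world [0.528 0.151 0.172]
1.0 jig [-270.9  479.8] tip z 210.3 F jig [-0.3  0.2  0.2] 0.02822442890754901
```

jog_arm:
  deltas: "-0.3 -0.45 0.07 0 0 0 -1; -0.6 -0.9 0.15 0 0 0 -1; -0.6 -0.9 0.15 0 0 0 -1"

```text
t: 1.3
tcp_pos: [0.3571, 0.4285, 0.2176]
tool_rot: [0.021, 1.0, -0.001, -0.0]
contact_force: [-0.1, -0.2, -0.6]
finger_gap: -0.0005
```

jog_arm:
  deltas: "-0.3 -0.45 0.07 0 0 0 -1; -0.6 -0.9 0.15 0 0 0 -1; -0.6 -0.9 0.15 0 0 0 -1"

```text
t: 1.6
tcp_pos: [0.4138, 0.3368, 0.2029]
tool_rot: [0.021, 1.0, -0.001, 0.0]
contact_force: [-0.2, -0.1, -0.3]
finger_gap: 0.0003
```

jog_arm:
  deltas: "-0.3 -0.45 0.07 0 0 0 -1; -0.6 -0.9 0.15 0 0 0 -1; -0.6 -0.9 0.15 0 0 0 -1"

```text
t: 1.9
tcp_pos: [0.4705, 0.245, 0.1881]
tool_rot: [0.021, 1.0, -0.0, 0.0]
contact_force: [-0.5, -0.0, -0.4]
finger_gap: -0.0003
```

Run:
```python
from go import *
rows([(-30,120,150,90),(-30,120,40,90)]);where()
```

```text
[-0.61  -0.91   0.162] [-0.     0.    -0.002] world [0.528 0.151 0.172]
[-0.609 -0.91   1.262] [-0.     0.    -0.002] world [0.528 0.151 0.062]
1.9 jig [-90.7 211.3] tip z 166.1 F jig [-0.5 -0.  -0.4] -0.00028895802645351643
```

jog_arm:
  deltas: "-0.3 -0.45 0.1 0 0 0 -1; -0.61 -0.91 0.26 0 0 0 -1; -0.61 -0.91 0.6 0 0 0 -1; -0.61 -0.91 1 0 0 0 -1; -0.61 -0.91 1 0 0 0 -1"

```text
t: 2.4
tcp_pos: [0.5219, 0.1536, 0.083]
tool_rot: [0.02, 1.0, -0.001, -0.005]
contact_force: [-1.3, 0.3, -0.9]
finger_gap: -0.0001
```

jog_arm:
  deltas: "0 0 0.13 0 0 0 -1; 0 0 0.26 0 0 0 -1; 0 0 0.26 0 0 0 -1"

```text
t: 2.7
tcp_pos: [0.5258, 0.1546, 0.0618]
tool_rot: [0.019, 1.0, -0.0, -0.0]
contact_force: [-0.4, -0.5, -0.2]
finger_gap: 0.0002
```

jog_arm:
  deltas: "0 -0.08 0 0 0 0 -1; 0 -0.16 0 0 0 0 -1; 0 -0.24 0 0 0 0 -1; 0 -0.3 0 0 0 0 -1; 0 -0.3 0 0 0 0 -1"

```text
t: 3.2
tcp_pos: [0.5253, 0.1227, 0.0626]
tool_rot: [0.02, 1.0, 0.0, 0.0]
contact_force: [0.5, -0.6, 0.5]
finger_gap: -0.0002
```

Run:
```python
from go import *
where()
im,d=robot.snapshot("scene");save("s2",cv2.resize(im[140:290,150:330],None,fx=3.5,fy=3.5))
```

```text
3.2 jig [-31.3  91.1] tip z 40.6 F jig [ 0.5 -0.6  0.5] -0.00018558463998594442
```

View pics/s2.png

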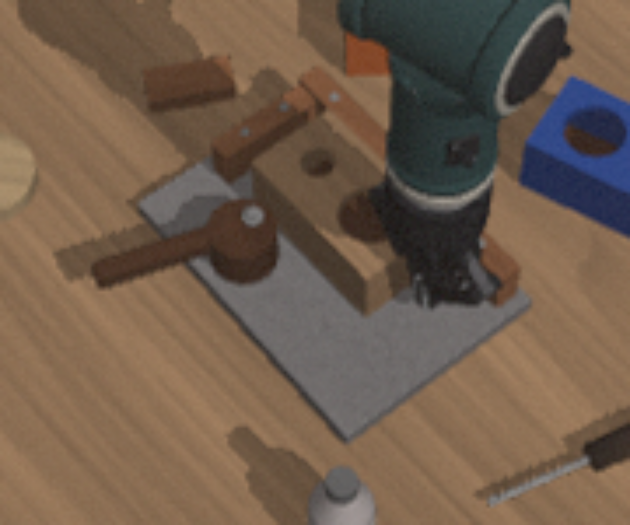

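The fingertip stands just behind the box's +y end (430,285), clear of the fence. Now I push.

jog_arm:
  deltas: "0 -0.05 0 0 0 0 -1; 0 -0.1 0 0 0 0 -1; 0 -0.14 0 0 0 0 -1; 0 -0.18 0 0 0 0 -1; 0 -0.22 0 0 0 0 -1; 0 -0.26 0 0 0 0 -1; 0 -0.3 0 0 0 0 -1; 0 -0.3 0 0 0 0 -1"

```text
t: 4.05
tcp_pos: [0.524, 0.0932, 0.0624]
tool_rot: [0.019, 1.0, -0.0, 0.0]
contact_force: [0.2, 0.3, 1.0]
finger_gap: -0.0002
```

jog_arm:
  deltas: "0 -0.02 0 0 0 0 -1; 0 -0.03 0 0 0 0 -1; 0 -0.04 0 0 0 0 -1; 0 -0.04 0 0 0 0 -1"

```text
t: 4.45
tcp_pos: [0.5239, 0.0898, 0.0623]
tool_rot: [0.019, 1.0, -0.0, 0.0]
contact_force: [-0.9, 2.4, 2.0]
finger_gap: 0.0
```

Run:
```python
from go import *
where()
```

```text
4.45 jig [-31.4  58.2] tip z 40.3 F jig [-1.   2.4  2. ] 4.7072387616601427e-05
```

jog_arm:
  deltas: "0 -0.02 0 0 0 0 -1; 0 -0.04 0 0 0 0 -1; 0 -0.04 0 0 0 0 -1"

```text
t: 4.75
tcp_pos: [0.5237, 0.0855, 0.0623]
tool_rot: [0.019, 1.0, -0.0, 0.0]
contact_force: [-0.0, 2.5, 1.5]
finger_gap: -0.0001
```

jog_arm:
  deltas: "0 -0.02 0 0 0 0 -1; 0 -0.04 0 0 0 0 -1; 0 -0.04 0 0 0 0 -1"

```text
t: 5.05
tcp_pos: [0.525, 0.0839, 0.0629]
tool_rot: [0.02, 1.0, 0.002, 0.002]
contact_force: [3.4, 11.7, -1.3]
finger_gap: 0.0001
```

jog_arm:
  deltas: "0 -0.02 0 0 0 0 -1; 0 -0.02 0 0 0 0 -1"

```text
t: 5.25
tcp_pos: [0.5251, 0.0838, 0.0632]
tool_rot: [0.021, 1.0, 0.004, 0.002]
contact_force: [2.4, 20.2, 0.3]
finger_gap: -0.0003
```

jog_arm:
  deltas: "0 0.2 0 0 0 0 -1; 0 0.4 0 0 0 0 -1; 0 0.5 -0.4 0 0 0 -1; 0 0.5 -0.8 0 0 0 -1;  0 0.5 -0.9 0 0 0 -1"

```text
t: 5.75
tcp_pos: [0.5282, 0.1301, 0.1568]
tool_rot: [0.019, 1.0, 0.0, 0.004]
contact_force: [1.0, -0.9, 0.3]
finger_gap: -0.0004
```

```bash
cat > chk.py <<'E'
import sys
from go import *
where()
n=sys.argv[1];im,d=robot.snapshot("top");save("t"+n,cv2.resize(im[100:250,170:350],None,fx=3.5,fy=3.5));P=cloud("top",d);z=P[...,2]
r=inv(J,P[...,:2])
b=P[(d>0)&(z>.073)&(z<.083)&(abs(r[...,0]+.033)<.055)&(abs(r[...,1]+.02)<.1)]
if len(b):
    cb=rect(b);print("box",inv(J,cb[0]).round(4),np.round(cb[1]),"relyaw",cb[2]-J[2],"top z",np.median(b[:,2]))
pv=np.array([.0365,-.04]);v=r-pv;rr=np.linalg.norm(v,axis=-1)
m=(d>0)&(z>.052)&(z<.07)&(rr>.055)&(rr<.135)&(r[...,0]>.02)
if m.sum()>10: c=np.median(v[m],0);print("lever value",np.arctan2(c[1],c[0])+.436,m.sum())
E
python3 chk.py 3
```

```text
5.75 jig [-28.7  98.6] tip z 134.8 F jig [ 1.1 -0.9  0.3] -0.0004368928959170806
box [-0.0296 -0.0303] [ 80. 140.] relyaw 0.0018279701 top z 0.07833004065111615
lever value 0.12557885564181925 248
```

View pics/t3.png

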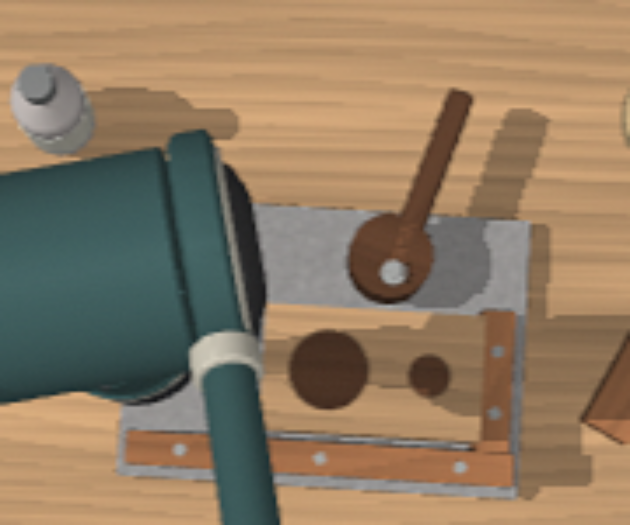

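Box: at the stop (y -30.3 mm) and squared, with 5.4 mm still open at the fence for the cam to close. The picture shows it against the stop at the right (480,380), and the lever hasn't moved. Next I go to the lever's clockwise side.

```bash
cat >> go.py <<'E'
def lev(phi,off,r=100,z=32,yaw=None):
    a=np.radians(phi);c,s=np.cos(a),np.sin(a)
    return (36.5+r*c+off*s,-40+r*s-off*c,z,phi+90 if yaw is None else yaw)
E
python3 - <<'E'
from go import *
rows([lev(-18,45,z=130),lev(-18,45)])
E
```

```text
[-1.462 -2.123  0.058] [0.001 0.005 0.2  ] world [ 0.666 -0.088  0.152]
[-1.454 -2.123  1.038] [0.001 0.005 0.2  ] world [ 0.666 -0.088  0.054]
```

jog_arm:
  deltas: "-0.3 -0.4 0 0 0 0 -1; -0.6 -0.8 0 0 0 0 -1; -0.65 -1 0 0 0 0 -1; -0.65 -1 0 0 0 0 -1"

```text
t: 6.2
tcp_pos: [0.5862, 0.024, 0.1504]
tool_rot: [0.021, 1.0, -0.001, -0.001]
contact_force: [-0.4, 0.4, -0.3]
finger_gap: -0.0
```

jog_arm:
  deltas: "-0.3 -0.4 0 0 0 0 -1; -0.6 -0.8 0 0 0 0.1 -1; -0.8 -1 0 0 0 0.2 -1; -0.8 -1 0 0 0 0.2 -1"

```text
t: 6.6
tcp_pos: [0.6635, -0.0783, 0.1508]
tool_rot: [0.178, 0.984, -0.0, -0.0]
contact_force: [-0.3, 1.0, -0.6]
finger_gap: -0.0
```

Run:
```python
from go import *
rows([lev(-18,45)]);where()
```

```text
[-0.059 -0.079  0.968] [-0.001 -0.    -0.004] world [ 0.666 -0.088  0.054]
6.6 jig [ 114.6 -104.3] tip z 128.8 F jig [-0.4  1.  -0.6] -4.526521626762463e-05
```

jog_arm:
  deltas: "-0.06 -0.08 0 0 0 0 -1; -0.06 -0.08 0.4 0 0 0 -1; -0.06 -0.08 0.8 0 0 0 -1; -0.06 -0.08 0.97 0 0 0 -1; -0.06 -0.08 0.97 0 0 0 -1"

```text
t: 7.1
tcp_pos: [0.6613, -0.0838, 0.051]
tool_rot: [0.175, 0.985, -0.0, -0.004]
contact_force: [-0.3, 0.5, -0.1]
finger_gap: 0.0001
```

Run:
```python
from go import *
where();rows([lev(a,21.5) for a in range(-18,28,5)])
```

```text
7.1 jig [ 112.6 -110. ] tip z 29.0 F jig [-0.4  0.5 -0.1] 0.00012983446474288838
[-0.06   0.215 -0.031] [-0.001 -0.006  0.001] world [ 0.674 -0.066  0.054]
[-0.075  0.303 -0.031] [-0.001 -0.006 -0.054] world [ 0.679 -0.058  0.054]
[-0.082  0.392 -0.031] [-0.001 -0.006 -0.11 ] world [ 0.683 -0.05   0.054]
[-0.082  0.481 -0.031] [-0.    -0.006 -0.165] world [ 0.686 -0.041  0.054]
[-0.074  0.57  -0.031] [-0.    -0.006 -0.221] world [ 0.688 -0.033  0.054]
[-0.058  0.658 -0.031] [ 0.    -0.006 -0.277] world [ 0.689 -0.024  0.054]
[-0.034  0.744 -0.031] [ 0.    -0.006 -0.332] world [ 0.69  -0.015  0.054]
[-0.003  0.828 -0.031] [ 0.001 -0.006 -0.388] world [ 0.69  -0.006  0.054]
[ 0.035  0.908 -0.031] [ 0.001 -0.006 -0.443] world [0.689 0.003 0.054]
[ 0.08   0.985 -0.031] [ 0.001 -0.006 -0.499] world [0.688 0.011 0.054]
```

jog_arm:
  deltas: "-0.03 0.1 0 0 0 0 -1; -0.06 0.2 -0.02 0 0 0 -1; -0.075 0.3 -0.02 0 0 -0.05 -1; -0.08 0.39 -0.02 0 0 -0.11 -1; -0.08 0.48 -0.02 0 0 -0.165 -1; -0.075 0.57 -0.02 0 0 -0.22 -1; -0.06 0.66 -0.02 0 0 -0.28 -1; -0.035 0.745 -0.02 0 0 -0.33 -1; 0 0.83 -0.02 0 0 -0.39 -1; 0 0.83 -0.02 0 0 -0.39 -1"

```text
t: 8.1
tcp_pos: [0.6962, -0.0059, 0.0601]
tool_rot: [-0.131, 0.991, -0.0, 0.002]
contact_force: [1.3, 1.5, 0.2]
finger_gap: 0.0001
```

Run:
```python
from go import *
where();rows([lev(a,21.5) for a in range(22,63,5)])
```

```text
8.1 jig [144.5 -30.7] tip z 38.1 F jig [1.2 1.6 0.2] 0.00012303041430702921
[0.045 0.1   0.06 ] [-0.001  0.003 -0.053] world [0.689 0.003 0.054]
[0.038 0.189 0.06 ] [-0.001  0.003 -0.109] world [0.688 0.011 0.054]
[0.038 0.279 0.06 ] [-0.001  0.003 -0.164] world [0.685 0.02  0.054]
[0.046 0.367 0.06 ] [-0.001  0.002 -0.22 ] world [0.682 0.028 0.054]
[0.062 0.455 0.06 ] [-0.001  0.002 -0.275] world [0.679 0.036 0.054]
[0.085 0.541 0.06 ] [-0.001  0.002 -0.331] world [0.674 0.044 0.054]
[0.116 0.625 0.059] [-0.002  0.002 -0.386] world [0.669 0.051 0.054]
[0.154 0.706 0.059] [-0.002  0.002 -0.442] world [0.663 0.058 0.054]
[0.198 0.783 0.059] [-0.002  0.002 -0.498] world [0.657 0.065 0.054]
```

jog_arm:
  deltas: "0.045 0.1 0.06 0 0 -0.055 -1; 0.04 0.19 0.06 0 0 -0.11 -1; 0.04 0.28 0.06 0 0 -0.165 -1; 0.045 0.37 0.06 0 0 -0.22 -1; 0.06 0.455 0.06 0 0 -0.275 -1; 0.085 0.54 0.06 0 0 -0.33 -1; 0.085 0.54 0.06 0 0 -0.33 -1"

```text
t: 8.8
tcp_pos: [0.6735, 0.0434, 0.0534]
tool_rot: [-0.379, 0.925, -0.001, 0.002]
contact_force: [0.9, -0.8, 0.2]
finger_gap: -0.0
```

```bash
python3 chk.py 4
python3 - <<'E'
from go import *
rows([lev(a,21.5) for a in range(51,96,4)])
E
```

```text
8.8 jig [119.9  17.7] tip z 31.4 F jig [ 0.9 -0.7  0.2] -1.2310798892248976e-05
box [-0.0311 -0.099 ] [2. 7.] relyaw -1.4637072 top z 0.07778617945631822
lever value 1.3257320289484318 12
[-0.024  0.072 -0.009] [-0.001  0.002 -0.048] world [0.67  0.05  0.054]
[-0.031  0.143 -0.009] [-0.001  0.001 -0.093] world [0.666 0.056 0.054]
[-0.033  0.215 -0.009] [-0.001  0.001 -0.137] world [0.661 0.061 0.054]
[-0.03   0.286 -0.009] [-0.001  0.001 -0.182] world [0.656 0.066 0.054]
[-0.023  0.357 -0.01 ] [-0.001  0.001 -0.226] world [0.65  0.07  0.054]
[-0.01   0.427 -0.01 ] [-0.001  0.001 -0.271] world [0.644 0.074 0.054]
[ 0.008  0.497 -0.01 ] [-0.001  0.001 -0.315] world [0.638 0.078 0.054]
[ 0.03   0.564 -0.01 ] [-0.002  0.001 -0.359] world [0.632 0.081 0.054]
[ 0.057  0.631 -0.01 ] [-0.002  0.001 -0.404] world [0.625 0.084 0.054]
[ 0.089  0.695 -0.01 ] [-0.002  0.001 -0.448] world [0.618 0.087 0.054]
[ 0.124  0.756 -0.011] [-0.002  0.001 -0.493] world [0.612 0.089 0.054]
[ 0.165  0.815 -0.011] [-0.002  0.001 -0.537] world [0.605 0.09  0.054]
```

jog_arm:
  deltas: "-0.025 0.07 0 0 0 -0.05 -1; -0.03 0.14 0 0 0 -0.09 -1; -0.033 0.215 0 0 0 -0.14 -1; -0.03 0.285 0 0 0 -0.18 -1; -0.023 0.355 0 0 0 -0.225 -1; -0.01 0.425 0 0 0 -0.27 -1"

```text
t: 9.45
tcp_pos: [0.6415, 0.0957, 0.051]
tool_rot: [-0.547, 0.837, -0.027, -0.008]
contact_force: [3.7, -2.7, 0.4]
finger_gap: -0.0003
```

```bash
python3 chk.py 5
python3 - <<'E'
from go import *
rows([lev(a,21.5) for a in range(70,96,2)])
E
```

```text
9.45 jig [85.9 68.7] tip z 29.0 F jig [ 3.8 -2.6  0.4] -0.00033043405431484575
box [-0.0341 -0.0514] [80. 98.] relyaw 0.007192388 top z 0.07826428964888921
lever value 1.80049387215495 84
[ 0.206 -0.158 -0.023] [-0.021 -0.028 -0.013] world [0.646 0.073 0.054]
[ 0.2   -0.123 -0.025] [-0.021 -0.028 -0.035] world [0.643 0.075 0.054]
[ 0.195 -0.088 -0.026] [-0.02  -0.028 -0.058] world [0.64  0.077 0.054]
[ 0.192 -0.052 -0.027] [-0.02  -0.029 -0.08 ] world [0.636 0.079 0.054]
[ 0.189 -0.017 -0.029] [-0.019 -0.029 -0.102] world [0.633 0.081 0.054]
[ 0.188  0.019 -0.03 ] [-0.019 -0.03  -0.124] world [0.63  0.082 0.054]
[ 0.188  0.054 -0.031] [-0.018 -0.03  -0.146] world [0.627 0.084 0.054]
[ 0.189  0.09  -0.032] [-0.018 -0.03  -0.169] world [0.623 0.085 0.054]
[ 0.192  0.126 -0.033] [-0.017 -0.031 -0.191] world [0.62  0.086 0.054]
[ 0.196  0.161 -0.034] [-0.017 -0.031 -0.213] world [0.617 0.087 0.054]
[ 0.201  0.197 -0.035] [-0.016 -0.031 -0.235] world [0.613 0.088 0.054]
[ 0.207  0.232 -0.036] [-0.016 -0.031 -0.258] world [0.61  0.089 0.054]
[ 0.214  0.267 -0.037] [-0.015 -0.032 -0.28 ] world [0.606 0.09  0.054]
```

View pics/t5.png

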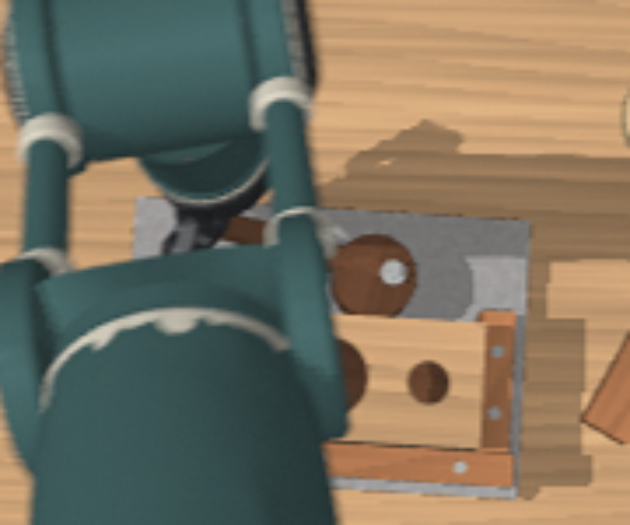

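The arm is now swung nearly along the fence (crop 230,230), and the box sits almost at the fence: x -34.1 mm. The finger has slid outward to about r = 117 mm, so I'll bring it inward while finishing the push.

Run:
```python
from go import *
where();rows([lev(76,24,r=117,z=30,yaw=157),lev(78,21.5,r=112,z=30,yaw=160)]+[lev(a,21.5,r=106,z=30,yaw=160) for a in(80,82,84,86,88)])
s=robot.read_state();print(s["joint_pos"].round(2))
```

```text
9.5 jig [83.6 71.4] tip z 28.3 F jig [ 1.1 -0.1  3.1] 3.9284015940811495e-05
[ 0.019 -0.055 -0.015] [-0.022 -0.027  0.02 ] world [0.644 0.095 0.052]
[ 0.07   0.003 -0.014] [-0.021 -0.028 -0.013] world [0.636 0.092 0.052]
[ 0.128  0.031 -0.013] [-0.021 -0.028 -0.013] world [0.631 0.088 0.052]
[ 0.129  0.069 -0.014] [-0.021 -0.028 -0.013] world [0.628 0.09  0.052]
[ 0.131  0.106 -0.015] [-0.021 -0.028 -0.013] world [0.624 0.091 0.052]
[ 0.134  0.144 -0.016] [-0.021 -0.028 -0.013] world [0.621 0.092 0.052]
[ 0.138  0.182 -0.018] [-0.021 -0.028 -0.013] world [0.617 0.093 0.052]
[ 0.14  0.4   1.83 -0.07  0.91 -2.55]
```

Joint 6 sits at its range limit, which caused the slip. I'll back off, untwist the tool and come back at a smaller radius.

jog_arm:
  deltas: "0 -0.15 0 -0.02 -0.03 0.05 -1; 0 -0.25 0 -0.02 -0.03 0.14 -1; 0.05 -0.25 0 -0.02 -0.03 0.23 -1; 0.1 -0.25 0 -0.02 -0.03 0.32 -1; 0.15 -0.25 0 -0.02 -0.03 0.4 -1; 0.15 -0.25 0 -0.02 -0.03 0.4 -1"

```text
t: 10.1
tcp_pos: [0.6559, 0.0722, 0.0509]
tool_rot: [-0.261, 0.965, -0.001, 0.009]
contact_force: [-0.4, 0.5, 0.5]
finger_gap: -0.0004
```

```bash
python3 chk.py 6
python3 - <<'E'
from go import *
s=robot.read_state();print(s["joint_pos"].round(2))
rows([lev(78,o,z=31,yaw=122) for o in(40,30,26,24,22,20,18,16)])
E
```

```text
10.1 jig [101.2  45.7] tip z 28.9 F jig [-0.4  0.5  0.5] -0.00036546712459443103
box [-0.0341 -0.0801] [41. 81.] relyaw 1.5556583 top z 0.07832224166984031
lever value 1.7783742636444564 42
[ 0.07  0.41  1.81  0.    0.9  -2.03]
[ 0.022  0.056 -0.021] [-0.004  0.011  0.008] world [0.651 0.076 0.053]
[ 0.093  0.126 -0.023] [-0.004  0.011  0.008] world [0.642 0.079 0.053]
[ 0.122  0.154 -0.024] [-0.004  0.011  0.008] world [0.638 0.08  0.053]
[ 0.136  0.168 -0.024] [-0.004  0.011  0.008] world [0.636 0.08  0.053]
[ 0.15   0.182 -0.024] [-0.004  0.011  0.008] world [0.634 0.081 0.053]
[ 0.164  0.196 -0.025] [-0.004  0.011  0.008] world [0.632 0.081 0.053]
[ 0.179  0.211 -0.025] [-0.004  0.011  0.008] world [0.63  0.082 0.053]
[ 0.193  0.225 -0.025] [-0.004  0.011  0.008] world [0.628 0.082 0.053]
```

jog_arm:
  deltas: "0.02 0.055 0 0 0 0 -1; 0.055 0.09 0 0 0 0 -1; 0.09 0.125 0 0 0 0 -1; 0.12 0.155 0 0 0 0 -1; 0.12 0.155 0 0 0 0 -1"

```text
t: 10.65
tcp_pos: [0.6365, 0.0804, 0.05]
tool_rot: [-0.264, 0.965, -0.001, 0.009]
contact_force: [-0.6, 0.6, 0.4]
finger_gap: -0.0002
```

jog_arm:
  deltas: "0.015 0.015 0 0 0 0 -1; 0.03 0.03 0 0 0 0 -1; 0.03 0.03 0 0 0 0 -1"

```text
t: 10.95
tcp_pos: [0.6342, 0.081, 0.0505]
tool_rot: [-0.263, 0.965, -0.001, 0.01]
contact_force: [3.5, -0.1, -1.8]
finger_gap: 0.0001
```

jog_arm:
  deltas: "0.015 0.015 0 0 0 0 -1; 0.03 0.03 0 0 0 0 -1; 0.03 0.03 0 0 0 0 -1"

```text
t: 11.25
tcp_pos: [0.6297, 0.0824, 0.0504]
tool_rot: [-0.263, 0.965, -0.001, 0.01]
contact_force: [4.0, 0.1, 0.1]
finger_gap: 0.0002
```

```bash
python3 chk.py 7
```

```text
11.25 jig [74.6 54.9] tip z 28.4 F jig [4.  0.2 0.1] 0.000235444329444787
box [-0.0346 -0.0768] [47. 82.] relyaw -1.5169446 top z 0.0782153874334004
lever value 1.8838951194018003 173
```

jog_arm:
  deltas: "0.015 0.015 0 0 0 0 -1; 0.03 0.03 0 0 0 0 -1; 0.03 0.03 0 0 0 0 -1"

```text
t: 11.6
tcp_pos: [0.6268, 0.0832, 0.0505]
tool_rot: [-0.263, 0.965, -0.002, 0.011]
contact_force: [8.5, -0.1, -3.6]
finger_gap: 0.0001
```

jog_arm:
  deltas: "0.01 0.01 0 0 0 0 -1; 0.02 0.02 0 0 0 0 -1; 0.02 0.02 0 0 0 0 -1"

```text
t: 11.9
tcp_pos: [0.6258, 0.0835, 0.0507]
tool_rot: [-0.263, 0.965, -0.002, 0.013]
contact_force: [12.0, -1.9, -6.1]
finger_gap: -0.0
```

It has jammed at 12 N. I release and back away.

jog_arm:
  deltas: "0 0 0 0 0 0 -1; -0.1 -0.1 0 0 0 0 -1; -0.25 -0.25 0 0 0 0 -1; -0.35 -0.35 -0.3 0 0 0 -1; -0.35 -0.35 -0.7 0 0 0 -1; -0.4 -0.4 -1 0 0 0 -1; -0.4 -0.4 -1 0 0 0 -1"

```text
t: 12.6
tcp_pos: [0.6788, 0.0695, 0.1569]
tool_rot: [-0.263, 0.965, -0.002, 0.013]
contact_force: [0.5, -0.1, 0.4]
finger_gap: 0.0001
```

jog_arm:
  deltas: "-0.3 -0.3 -0.3 0 0 0 -1; -0.6 -0.6 -0.6 0 0 0 -1; -0.9 -0.9 -0.8 0 0 0 -1; -0.9 -0.9 -0.8 0 0 0 -1; -0.9 -0.9 -0.8 0 0 0 -1"

```text
t: 13.1
tcp_pos: [0.797, 0.0371, 0.2315]
tool_rot: [-0.263, 0.965, -0.001, 0.008]
contact_force: [-1.0, 1.0, -0.7]
finger_gap: -0.0002
```

```bash
python3 chk.py 8
python3 - <<'E'
from h import *
im,d=robot.snapshot("scene");save("s8",cv2.resize(im[110:310,120:370],None,fx=3,fy=3))
E
```

```text
13.1 jig [243.6  16.1] tip z 209.5 F jig [-1.   0.9 -0.7] -0.00017842088714068962
```

View pics/t8.png

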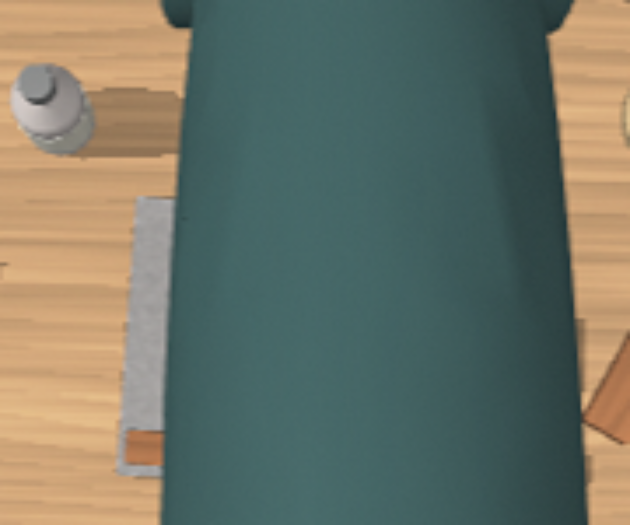

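View pics/s8.png

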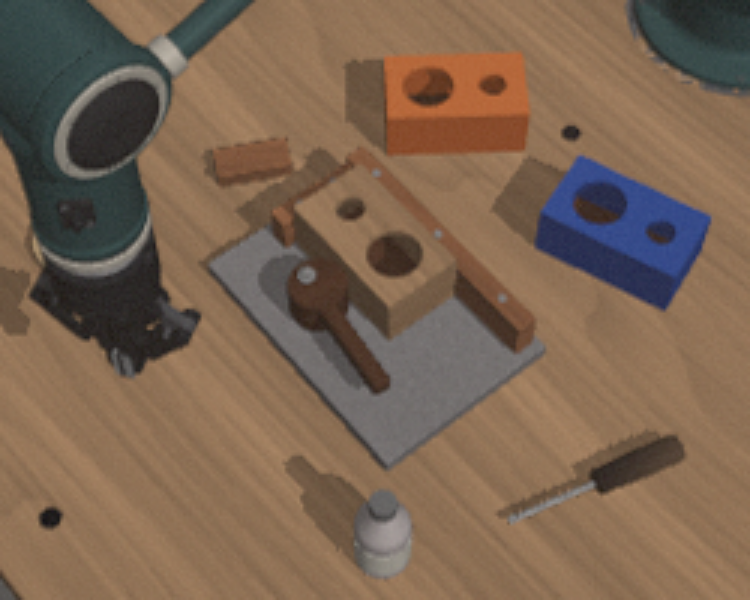

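The lever lies along +y (crop 340,345), the box is between cam and fence, and the bystanders are in place. The arm blocks the top view, so I move it aside for a measurement.

jog_arm:
  deltas: "0.25 -0.43 0 0 0 0 -1; 0.5 -0.86 0 0 0 0 -1; 0.58 -1 0 0 0 0 -1; 0.58 -1 0 0 0 0 -1"

```text
t: 13.6
tcp_pos: [0.7959, -0.0806, 0.2311]
tool_rot: [-0.262, 0.965, -0.001, 0.007]
contact_force: [-0.5, 0.1, -0.1]
finger_gap: 0.0004
```

jog_arm:
  deltas: "0.25 -0.43 0 0 0 0 -1; 0.5 -0.86 0 0 0 0 -1; 0.58 -1 0 0 0 0 -1; 0.58 -1 0 0 0 0 -1"

```text
t: 14.0
tcp_pos: [0.7979, -0.1947, 0.2314]
tool_rot: [-0.262, 0.965, -0.0, 0.008]
contact_force: [-1.2, 0.4, 0.3]
finger_gap: 0.0001
```

jog_arm:
  deltas: "0.25 -0.43 0 0 0 0 -1; 0.5 -0.86 0 0 0 0 -1; 0.58 -1 0 0 0 0 -1; 0.58 -1 0 0 0 0 -1"

```text
t: 14.4
tcp_pos: [0.7993, -0.3094, 0.2312]
tool_rot: [-0.263, 0.965, -0.0, 0.009]
contact_force: [-0.5, 0.5, 0.3]
finger_gap: -0.0004
```

```bash
python3 chk.py 9
```

```text
14.4 jig [ 259.3 -330. ] tip z 209.2 F jig [-0.5  0.5  0.3] -0.0003695390826501823
box [-0.0349 -0.0305] [ 80. 140.] relyaw 0.0005386025 top z 0.07828498488787944
lever value 1.8999869620540693 266
```

View pics/t9.png

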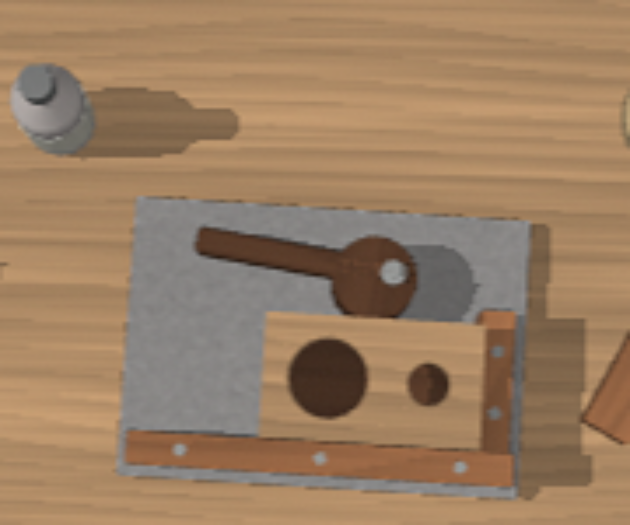

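The box is flush with the fence (bottom) and the end stop (right), and the cam at (375,280) bears on it. It measures -34.9, -30.5 mm against a target of -35, -30, with the lever at 1.90. I hand in.

```bash
python3 -c "
from bench import robot
print(robot.hand_in())"
```

```text
the job is handed in; nothing more can be done
None
```

The box is clamped in the jig: I pushed it along to the end stop with the closed fingertips, then swung the cam lever round until it jammed. I then let go, moved the arm clear and handed in at about 14.5 s.

- **Box:** at jig x -34.9, y -30.5 mm (home is -35, -30), turned 0.0005 rad and sitting flat. The y reading is 0.5 mm past home, within the camera's 2 mm. The push against the stop reached about 20 N.
- **Lever:** at 1.90 rad after release, inside the 1.8 to 2.0 clamped range. The last push on it was about 12 N, roughly 97 mm from the pivot.
- **Bystanders:** the glue, offcut, screwdriver and look-alikes looked undisturbed in the last pictures. I did not measure them, and the arm partly hid the disc.
- **Went wrong on the way:** midway through the lever push, joint 6 read -2.55, its range limit. The tool tilted about 3° and the finger slid outward along the arm. I backed off, untwisted the tool and finished the push nearer the pivot. I did not see it pass the limit, but I only read the joint once there.

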